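Put away the craft bench: tape, paint pots and stamp

TASK

Tidy the craft bench: thread both rolls of masking tape flat onto the steel post, the big roll at the bottom and the small one on top of it; stand the two paint pots upright in the wooden tray, one in each bay (either way round); and set the wooden stamp, rubber face down, flat inside the aluminium tray. Leave the little white bowl where it stands.

Things in the scene. Friction and masses are not known exactly. Their poses are not given: they have to be found in the camera images.
- roll_big_mid (a point): big roll of beige masking tape lying flat: ring of outer diameter 66, hole diameter 34, 20 high (mm). Point at its centre, half-way up; z along the ring's axis.
- roll_small_mid (a point): small roll of the same beige tape lying flat: ring of outer diameter 48, hole diameter 34, 16 high (mm). Point at its centre, half-way up; z along the ring's axis.
- pot_squat_mid (a point): squat white round paint pot with a dark grey metal screw lid, standing: diameter 52, height 46 (mm). Point at its centre, half-way up; z up through the lid.
- pot_tall_mid (a point): tall slim white round paint pot with a dark grey metal screw lid, standing: diameter 40, height 62 (mm). Point at its centre, half-way up; z up through the lid.
- stamp_mid (a point): wooden hand stamp standing on its black rubber face: base 60 (its x) by 34 (its y), 14 thick; on the base a solid upright grip 40 (x) by 22 (y), from 14 to 56 above the underside (mm). Point at its centre, 28 above the underside; z up.
- pot_tray: the paint-pot tray: light wooden open tray with one cross wall that makes two equal square bays, fixed to the table. Outer 84 (its x) by 163 (its y), 28 high; walls, cross wall and floor 5 thick; each bay 74 by 74 inside, bay centres at y = +39.5 and y = -39.5 (mm). Origin at the centre of its underside.
- stamp_tray: the stamp tray: small shallow aluminium open tray without dividers, fixed to the table. Outer 100 (its x) by 64 (its y), 16 high; walls and floor 4 thick; inside 92 by 56 (mm). Origin at the centre of its underside.
- tape_post: the tape post: a steel post of diameter 14 upright on a dark round foot (diameter 58, 6 thick), fixed to the table; its top, tapered over the last 6, is 50 above the table (mm). Origin on its axis at the underside of the foot.
- dish: bystander: small white ceramic bowl, rim diameter 72, 30 high (mm), loose on the table; to be left where it is. Origin at the centre of its underside.
Not all that is in view belongs to the job. What is shaped like the part that bears pot_tall_mid but red or turquoise is not meant.

How it is judged:
By the outcome, as a careful person would: the job done as asked, in the order asked, and still so for the second after the job is handed in, with the robot touching nothing.
It also fails if it takes over 120 s, if anything falls off the work surface, if the arm or the gripper's body presses on something with over 40 N, if the wrist force passes 120 N, or if a joint passes its speed limit or range.

ROBOT

A 6-joint arm with a two-finger parallel gripper is mounted at the origin on the work surface. World frame = base frame: x ahead of the robot, y to its left, z up, the work surface at z = 0. Lengths are in m, angles in rad, forces in N, time in s.
With the tool pointing down it reaches from about 0.375 to 0.75 m from the base axis. Payload 9 kg.
Tool frame: the origin (TCP) lies midway between the tips of the shut fingers; the grasp point (between the pads) lies arm.grip_point_offset behind it (arm.grip_point_offset is the distance from the TCP to the grasp point, in m); z points along the fingers, y is the line along which they close (so a half turn about z gives the same grasp; the last joint's range is limited). The gripper opens to 85 mm and grips with 20 to 120 N. Pads are 22 mm wide; open, the fingers measure 114 mm over their backs; the gripper's body (76 mm by 85 mm) begins 54 mm behind the grasp point. The pads swing forward as they close: fully open they stand 13 mm farther back than shut.
Start: joints at [0.904, 0.104, 0.097, 1.564, 0, 1.353], TCP at [0.26, 0.541, 0.231] pointing down, gripper open.
Joint ranges: [-2.99, 2.99], [-0.84, 1.86], [-1.1, 1.16], [-1.84, 2.11], [-1.51, 1.56], [-3.14, 3.14]. Speed limits (rad/s): [2.22, 2.22, 2.57, 3.14, 3.14, 3.14].

INTERFACE

Orientations are given as a unit quaternion [w, x, y, z].
In Python, from cell import arm, imaging gives the robot as it stands.
- The arm moves only by the tool arm_command, never from a script. Its argument "moves" is a list of rows, each an object with "hand": the opening in per cent of the stroke, from 0 (shut) to 100 (fully open); "translation": the shift along the tool's x, y, z in m, a list of three; "rotation": the turn, a rotation vector about the tool's x, y, z in degrees, a list of three. In form: [{"hand": hand, "translation": [x, y, z], "rotation": [wx, wy, wz]}, ...]. A call has 1 to 5 rows; each row shifts and turns the commanded pose from where the row before left it, along the tool's axes as they then stand; what a row does not reach is not made up. A row lasts 1/12 s, in which the tool goes at most 41.7 mm and 7.16 degrees, less where a joint would pass 70% of its speed; a pose out of reach is approached as far as the arm can. A call is refused whole if a number of a shift passes 0.0417 or a number of a turn 7.16, either way. A call with a gripper value outside its range is refused whole. The fingers move at their own pace and stop on an object; "force" is the grip in N (left out, the last holds). Time passes only in rows, so rows that do not move let the fingers close. It gives the time, the measured TCP pose, the force, the opening and the grip force at its end, in the units of the state.
- arm.state(): the state, without advancing time (a new reading comes with each control period).
- imaging.read_camera(name): name is "side" or "top"; returns a dict with "color" (480x640x3 uint8, blue, green, red), "z_map" (480x640 float32, m along the optical axis (not along the pixel's ray), 0 where there is no reading), "camera_matrix" (3x3 intrinsics, pixels), "dist" ([k1, k2, p1, p2, k3] as OpenCV has them; the pictures are not rectified), "cam_to_world" (4x4, takes a point from camera to world coordinates). Camera axes: x right, y up, looking along -z (the intrinsics and any distortion apply to the point x, -y, -z); pixel columns grow to the right and rows downward; lengths in m; the calibration is good to about 2 mm. A picture is of the moment at which its call begins.
- arm.sign_off(): hands the job in; it is judged then, once.
The state is a dict: "t": time; "joint_pos": joint angles; "qvel": joint speeds; "effort": joint torques, N m; "tcp_pos": TCP position; "eef_rot": TCP orientation; "force": force on the tool from outside, world axes, zero at the start; "ft_torque": the same for the moment, N m; "gripper_width": opening from 0.0 (shut) to 1.0 (fully open); "finger_force": force on a finger pad.
Only numpy, scipy, OpenCV 4.12 (cv2) and the standard library are available. Lean on these libraries where they do the work, as an engineer would, in place of code of your own. Each camera call takes 0.05 s, during which the arm holds its last target. There are 200 camera calls.

## Working session

There is one attempt and no reset: what is moved stays moved. The work goes in short steps, Python scripts to look and compute and a tool call to move; the robot and the scene stay as the last step left them, time stands still between calls to the robot, and variables do not carry over. Pictures are saved under pics/ and viewed, at most 14 in all, crops included, and the job is handed in when it is done.

Besides the shell and the picture viewer there is one more tool, called after ">>>" as a command line: name --argument value ..., lists and objects as JSON in quotes. arm_command: Moves the arm, as the interface text tells. Its arguments: {"type":"object","properties":{"moves":{"type":"array","items":{"type":"object","properties":{"hand":{"type":"number"},"translation":{"type":"array","items":{"type":"number"}},"rotation":{"type":"array","items":{"type":"number"}}}}},"force":{"type":"number"}},"required":["moves"]}

```bash
ls; mkdir -p pics; cat > h.py <<'E'
import numpy as np, cv2
from cell import arm, imaging
def grab(n):
    r=imaging.read_camera(n); return r
def cloud(r):
    h,w=r['z_map'].shape
    u,v=np.meshgrid(np.arange(w),np.arange(h))
    p=cv2.undistortPoints(np.stack([u,v],-1).reshape(-1,1,2).astype(np.float64),np.array(r['camera_matrix']),np.array(r['dist'])).reshape(h,w,2)
    z=r['z_map'].astype(float)
    c=np.stack([p[...,0]*z,-p[...,1]*z,-z],-1)
    T=np.array(r['cam_to_world'])
    W=c@T[:3,:3].T+T[:3,3]; W[z==0]=np.nan
    return W
E
python3 - <<'E'
from h import *
print(arm.state(), arm.grip_point_offset)
for n in ('top','side'):
    r=grab(n); cv2.imwrite(f'pics/{n}0.png',r['color']); np.save(f'{n}0.npy',cloud(r)); print(np.array(r['cam_to_world']).round(3))
E
```

```text
pics
{'t': 0.0, 'joint_pos': array([ 9.04254706e-01,  1.04699043e-01,  9.64126436e-02,  1.56393266e+00,
       -1.99290685e-05,  1.35302456e+00]), 'qvel': array([-0.00230194, -0.00178146, -0.00031863, -0.00039962,  0.0005815 ,
       -0.00092088]), 'effort': array([-4.61420768e-04, -5.56937814e+01,  5.03644395e+01,  1.69263699e-02,
       -2.96053267e-04,  2.59915225e-05]), 'tcp_pos': array([0.26011587, 0.54027366, 0.23049134]), 'eef_rot': array([-2.95379925e-04,  2.22506686e-01,  9.74930905e-01, -6.47218235e-04]), 'force': array([0.04339909, 0.39898611, 0.01820592]), 'ft_torque': array([ 0.03759883,  0.03344393, -0.00683528]), 'finger_force': 0.0, 'gripper_width': 0.9983249784168227} 0.0187
[[-0.02   0.999 -0.031  0.409]
 [-1.    -0.02   0.005  0.019]
 [ 0.004  0.031  1.     1.096]
 [ 0.     0.     0.     1.   ]]
[[ 0.979  0.108 -0.174  0.282]
 [-0.205  0.549 -0.81  -0.733]
 [ 0.008  0.829  0.56   0.615]
 [ 0.     0.     0.     1.   ]]
```

View pics/top0.png

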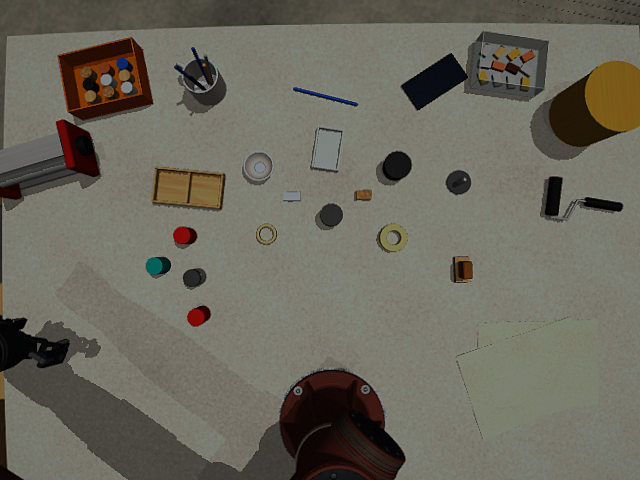

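View pics/side0.png

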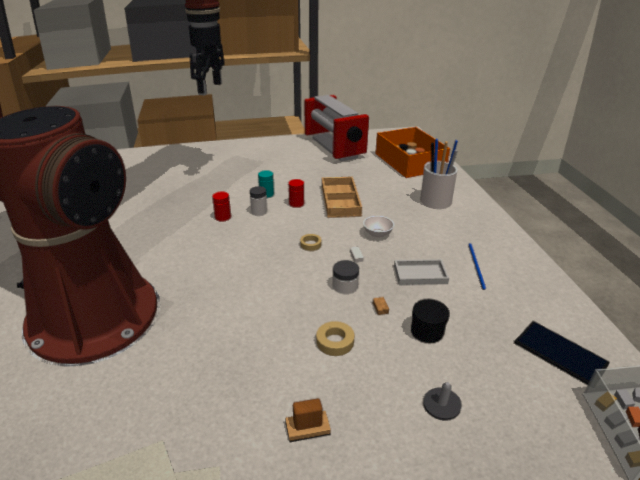

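The top view shows the small roll at (266,234), big roll (393,238), squat pot (331,215), tall pot (193,278), stamp (463,269), pot tray (188,188), stamp tray (326,149), post (458,182) and bowl (257,167). The black jar at (397,166) and the red and turquoise pots are not part of the job. The side view agrees.

```bash
python3 - <<'E'
from h import *
W=np.load('top0.npy'); S=np.load('side0.npy')
def seg(W,c,r,zmin,zmax=.2):
    P=W.reshape(-1,3); m=(np.hypot(P[:,0]-c[0],P[:,1]-c[1])<r)&(P[:,2]>zmin)&(P[:,2]<zmax)
    return P[m]
px=dict(small=(266,234,.04,.008),big=(393,238,.05,.01),squat=(331,215,.045,.036),tall=(193,278,.04,.05),stampbase=(463,269,.05,.007),grip=(463,269,.05,.045),ptray=(188,188,.11,.018),stray=(326,149,.075,.008),foot=(458,182,.045,.003),post=(458,182,.045,.03),dish=(257,167,.055,.015),jar=(397,166,.05,.02),era=(291,196,.03,.004),era2=(363,195,.03,.004))
for k,(u,v,r,z) in px.items():
    c=np.nanmean(W[v-3:v+4,u-3:u+4].reshape(-1,3),0)
    for nm,Q in (('T',W),('S',S)):
        P=seg(Q,c,r,z)
        if len(P)<5: print(k,nm,len(P),c.round(3)); continue
        (a,b),wh,an=cv2.minAreaRect((P[:,:2]*1000).astype(np.float32))
        print(k,nm,len(P),'rect',round(a),round(b),np.round(wh),round(an,1),'mean',(P.mean(0)*1000).round(),'z',(np.percentile(P[:,2],[5,95])*1000).round())
P=W[330:340,240:270].reshape(-1,3);print(np.nanmean(P,0))
P=W[250:262,300:340].reshape(-1,3);print(np.nanmean(P,0))
E
```

```text
small T 170 rect 447 144 [45. 47.] 43.8 mean [447. 144.  15.] z [11. 19.]
small S 205 rect 448 143 [49. 44.] 79.9 mean [448. 142.  14.] z [ 9. 18.]
big T 470 rect 432 -153 [65. 65.] 53.1 mean [ 432. -154.   19.] z [15. 23.]
big S 835 rect 434 -155 [65. 65.] 71.8 mean [ 433. -158.   19.] z [12. 22.]
squat T 399 rect 486 -8 [50. 50.] 43.8 mean [487.  -9.  46.] z [43. 49.]
squat S 441 rect 488 -10 [52. 51.] 42.1 mean [487. -13.  45.] z [38. 48.]
tall T 265 rect 349 308 [39. 40.] 45.8 mean [349. 307.  61.] z [56. 64.]
tall S 177 rect 353 308 [39. 44.] 31.9 mean [353. 303.  60.] z [51. 64.]
stampbase T 427 rect 354 -314 [59. 35.] 0.8 mean [ 355. -311.   34.] z [11. 58.]
stampbase S 1322 rect 356 -316 [60. 36.] 0.5 mean [ 354. -322.   32.] z [11. 57.]
grip T 186 rect 354 -315 [39. 24.] 1.4 mean [ 354. -314.   55.] z [50. 59.]
grip S 466 rect 356 -316 [22. 39.] 89.7 mean [ 355. -319.   54.] z [46. 58.]
ptray T 756 rect 525 332 [164. 152.] 82.8 mean [541. 328.  31.] z [20. 62.]
ptray S 677 rect 525 330 [169. 155.] 83.0 mean [539. 320.  29.] z [19. 62.]
stray T 275 rect 646 -4 [ 64. 100.] 79.
[... 403 characters left out ...]
2.] z [32. 51.]
dish T 381 rect 606 159 [71. 67.] 87.9 mean [608. 160.  24.] z [16. 32.]
dish S 385 rect 607 158 [72. 68.] 72.7 mean [609. 162.  24.] z [17. 31.]
jar T 619 rect 596 -163 [60. 63.] 2.2 mean [ 596. -162.   51.] z [46. 55.]
jar S 1169 rect 600 -164 [64. 63.] 42.5 mean [ 595. -172.   46.] z [24. 54.]
era T 152 rect 536 83 [28. 43.] 13.1 mean [535.  83.  11.] z [ 7. 15.]
era S 142 rect 536 83 [46. 20.] 87.1 mean [535.  80.  11.] z [ 5. 14.]
era2 T 153 rect 530 -85 [34. 39.] 7.6 mean [534. -86.  13.] z [ 5. 17.]
era2 S 212 rect 536 -88 [42. 25.] 87.2 mean [535. -90.  12.] z [ 5. 16.]
[ 2.08061595e-01  1.77566217e-01 -1.11363137e-04]
[ 3.92201125e-01  1.96912213e-02 -3.09323883e-04]
```

>>> arm_command --moves '[{"hand": 65,"translation": [0,0,0],"rotation": [0,0,-6.4]},{"hand": 65,"translation": [0,0,0],"rotation": [0,0,-6.4]},{"hand": 65,"translation": [0,0,0],"rotation": [0,0,-6.4]},{"hand": 65,"translation": [0,0,0],"rotation": [0,0,-6.4]},{"hand": 65,"translation": [0,0,0],"rotation": [0,0,0]}]' --force 40

```text
t: 0.52
tcp_pos: [0.2602, 0.5404, 0.2308]
eef_rot: [-0.0, -0.002, 1.0, -0.0]
force: [-0.3, -0.0, -0.4]
gripper_width: 0.651
finger_force: 0.0
```

>>> arm_command --moves '[{"hand": 65,"translation": [-0.015,-0.038,0],"rotation": [0,0,0]},{"hand": 65,"translation": [-0.015,-0.038,0],"rotation": [0,0,0]},{"hand": 65,"translation": [-0.015,-0.038,0],"rotation": [0,0,0]},{"hand": 65,"translation": [-0.015,-0.038,0.02],"rotation": [0,0,0]},{"hand": 65,"translation": [-0.015,-0.038,0.02],"rotation": [0,0,0]}]'

```text
t: 0.93
tcp_pos: [0.3332, 0.3556, 0.1949]
eef_rot: [0.001, 0.003, 1.0, 0.001]
force: [0.8, 0.2, -0.7]
gripper_width: 0.647
finger_force: 0.0
```

>>> arm_command --moves '[{"hand": 65,"translation": [-0.015,-0.038,0.02],"rotation": [0,0,0]},{"hand": 65,"translation": [0,0,0.03],"rotation": [0,0,0]},{"hand": 65,"translation": [0,0,0.03],"rotation": [0,0,0]},{"hand": 65,"translation": [0,0,0],"rotation": [0,0,0]},{"hand": 65,"translation": [0,0,0],"rotation": [0,0,0]}]'

```text
t: 1.35
tcp_pos: [0.345, 0.3214, 0.1156]
eef_rot: [-0.001, 0.002, 1.0, -0.001]
force: [0.6, -0.4, 0.2]
gripper_width: 0.65
finger_force: 0.0
```

```bash
cat >> h.py <<'E'
from scipy.spatial.transform import Rotation as Ro
def st():
    s=arm.state(); q=s['eef_rot']; R=Ro.from_quat([q[1],q[2],q[3],q[0]]).as_matrix()
    print('t',round(s['t'],2),'tcp',(s['tcp_pos']*1000).round(1),'yawY',round(float(np.degrees(np.arctan2(R[1,1],R[0,1]))),1),'tilt',round(float(np.degrees(np.arccos(-R[2,2]))),2),'F',s['force'].round(1),'w',round(s['gripper_width'],3),'ff',round(s['finger_force'],1))
E
python3 - <<'E'
from h import *
st()
for n in 'top','side':
    W=np.load(n+'0.npy').reshape(-1,3)
    m=(abs(W[:,0]-.545)<.065)&(abs(W[:,1]-.325)<.115)&(W[:,2]>.018)&(W[:,2]<.036)
    P=W[m]; print(n,len(P),cv2.minAreaRect((P[:,:2]*1000).astype(np.float32)))
    m=(abs(W[:,0]-.355)<.03)&(abs(W[:,1]+.315)<.04)&(W[:,2]>.007);P=W[m]
    print(cv2.minAreaRect((P[:,:2]*1000).astype(np.float32)))
E
```

```text
t 1.35 tcp [345.  321.4 115.6] yawY 89.7 tilt 0.17 F [ 0.6 -0.4  0.2] w 0.65 ff 0.0
top 623 ((557.6083984375, 327.9125061035156), (164.36126708984375, 85.1846923828125), 82.82411193847656)
((354.327880859375, -314.08367919921875), (59.00999069213867, 34.849388122558594), 0.7760639786720276)
side 536 ((560.5137939453125, 325.4063415527344), (169.3424072265625, 84.32795715332031), 83.29193115234375)
((355.39398193359375, -315.9510803222656), (59.024749755859375, 35.47665786743164), 0.024257009848952293)
```

>>> arm_command --moves '[{"hand": 65,"translation": [-0.006,-0.0135,0],"rotation": [0,0,0]},{"hand": 65,"translation": [0,0,0.029],"rotation": [0,0,0]},{"hand": 65,"translation": [0,0,0.029],"rotation": [0,0,0]},{"hand": 65,"translation": [0,0,0.026],"rotation": [0,0,0]},{"hand": 65,"translation": [0,0,0],"rotation": [0,0,0]}]'

```text
t: 1.77
tcp_pos: [0.3502, 0.3081, 0.03]
eef_rot: [-0.002, 0.001, 1.0, -0.001]
force: [-1.7, -0.5, -0.2]
gripper_width: 0.649
finger_force: 0.0
```

```bash
python3 - <<'E'
from h import *
st(); r=grab('side'); cv2.imwrite('pics/s1.png',cv2.resize(r['color'][80:240,180:340],None,fx=3,fy=3)); st()
E
```

```text
t 1.77 tcp [350.2 308.1  30. ] yawY 89.9 tilt 0.25 F [-1.7 -0.5 -0.2] w 0.649 ff 0.0
t 1.82 tcp [351.2 308.6  32.4] yawY 89.9 tilt 0.13 F [ 0.2 -0.8  0.4] w 0.653 ff 0.0
```

View pics/s1.png

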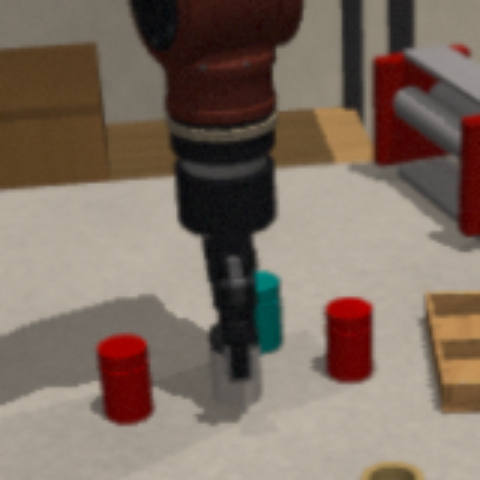

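The fingers straddle the tall pot (crop 238,375). Closing on it.

>>> arm_command --moves '[{"hand": 0,"translation": [0,0,0],"rotation": [0,0,0]},{"hand": 0,"translation": [0,0,0],"rotation": [0,0,0]},{"hand": 0,"translation": [0,0,0],"rotation": [0,0,0]},{"hand": 0,"translation": [0,0,0],"rotation": [0,0,0]},{"hand": 0,"translation": [0,0,0],"rotation": [0,0,0]}]'

```text
t: 2.23
tcp_pos: [0.3537, 0.3096, 0.0353]
eef_rot: [0.002, 0.001, 1.0, 0.001]
force: [-2.1, -0.2, 7.8]
gripper_width: 0.456
finger_force: 40.7
```

>>> arm_command --moves '[{"hand": 0,"translation": [0,0,-0.01],"rotation": [0,0,0]},{"hand": 0,"translation": [0,0,-0.02],"rotation": [0,0,0]},{"hand": 0,"translation": [0,0,-0.025],"rotation": [0,0,0]},{"hand": 0,"translation": [0,0,-0.025],"rotation": [0,0,0]},{"hand": 0,"translation": [0,0,-0.02],"rotation": [0,0,0]}]'

```text
t: 2.65
tcp_pos: [0.3527, 0.3088, 0.1359]
eef_rot: [0.001, 0.001, 1.0, 0.001]
force: [0.2, 0.3, -1.2]
gripper_width: 0.457
finger_force: 40.6
```

>>> arm_command --moves '[{"hand": 0,"translation": [-0.02,0.006,0],"rotation": [0,0,0]},{"hand": 0,"translation": [-0.03,0.008,0],"rotation": [0,0,0]},{"hand": 0,"translation": [-0.03,0.008,0],"rotation": [0,0,0]},{"hand": 0,"translation": [-0.03,0.008,0],"rotation": [0,0,0]},{"hand": 0,"translation": [-0.03,0.008,0],"rotation": [0,0,0]}]'

```text
t: 3.07
tcp_pos: [0.494, 0.3467, 0.1339]
eef_rot: [0.001, 0.001, 1.0, 0.0]
force: [-0.4, -0.1, -1.0]
gripper_width: 0.453
finger_force: 40.7
```

>>> arm_command --moves '[{"hand": 0,"translation": [-0.03,0.008,0],"rotation": [0,0,0]},{"hand": 0,"translation": [-0.03,0.008,0],"rotation": [0,0,0]},{"hand": 0,"translation": [-0.013,0.004,0],"rotation": [0,0,0]},{"hand": 0,"translation": [0,0,0],"rotation": [0,0,0]},{"hand": 0,"translation": [0,0,0],"rotation": [0,0,0]}]'

```text
t: 3.48
tcp_pos: [0.5656, 0.3661, 0.1331]
eef_rot: [0.0, 0.001, 1.0, 0.0]
force: [-0.9, 0.6, -1.7]
gripper_width: 0.455
finger_force: 40.7
```

```bash
python3 - <<'E'
from h import *
st()
E
```

```text
t 3.48 tcp [565.6 366.1 133.1] yawY 89.9 tilt 0.01 F [-0.9  0.6 -1.7] w 0.455 ff 40.7
```

>>> arm_command --moves '[{"hand": 0,"translation": [0,0,0.025],"rotation": [0,0,0]},{"hand": 0,"translation": [0,0,0.025],"rotation": [0,0,0]},{"hand": 0,"translation": [0,0,0.02],"rotation": [0,0,0]},{"hand": 0,"translation": [0,0,0.015],"rotation": [0,0,0]},{"hand": 0,"translation": [0,0,0.004],"rotation": [0,0,0]}]'

```text
t: 3.9
tcp_pos: [0.5625, 0.3654, 0.0411]
eef_rot: [-0.002, 0.001, 1.0, -0.001]
force: [-0.6, -0.7, -0.9]
gripper_width: 0.456
finger_force: 40.7
```

>>> arm_command --moves '[{"hand": 0,"translation": [0,0,0.002],"rotation": [0,0,0]},{"hand": 0,"translation": [0,0,0.001],"rotation": [0,0,0]},{"hand": 0,"translation": [0,0,0],"rotation": [0,0,0]}]'

```text
t: 4.15
tcp_pos: [0.5657, 0.3664, 0.042]
eef_rot: [0.001, 0.001, 1.0, 0.0]
force: [0.7, -0.3, -0.8]
gripper_width: 0.458
finger_force: 40.7
```

>>> arm_command --moves '[{"hand": 0,"translation": [0,0,0.002],"rotation": [0,0,0]},{"hand": 65,"translation": [0,0,0],"rotation": [0,0,0]},{"hand": 65,"translation": [0,0,0],"rotation": [0,0,0]},{"hand": 65,"translation": [0,0,0],"rotation": [0,0,0]},{"hand": 65,"translation": [0,0,0],"rotation": [0,0,0]}]'

```text
t: 4.57
tcp_pos: [0.5654, 0.3662, 0.0387]
eef_rot: [0.0, 0.001, 1.0, 0.0]
force: [-0.8, -0.4, -0.3]
gripper_width: 0.649
finger_force: 0.0
```

>>> arm_command --moves '[{"hand": 65,"translation": [0,0,-0.02],"rotation": [0,0,0]},{"hand": 65,"translation": [0,0,-0.03],"rotation": [0,0,0]},{"hand": 65,"translation": [0,0,-0.03],"rotation": [0,0,0]},{"hand": 85,"translation": [0,0,-0.02],"rotation": [0,0,0]},{"hand": 85,"translation": [0.008,-0.035,0],"rotation": [0,0,0]}]'

```text
t: 4.98
tcp_pos: [0.5605, 0.3354, 0.1442]
eef_rot: [0.004, -0.001, 1.0, 0.002]
force: [1.4, -0.3, 0.9]
gripper_width: 0.848
finger_force: 0.0
```

>>> arm_command --moves '[{"hand": 85,"translation": [0.008,-0.038,0],"rotation": [0,0,0]},{"hand": 85,"translation": [0.008,-0.038,0],"rotation": [0,0,0]},{"hand": 85,"translation": [0.008,-0.038,0],"rotation": [0,0,0]},{"hand": 85,"translation": [0.008,-0.038,0],"rotation": [0,0,0]},{"hand": 85,"translation": [0.008,-0.038,0],"rotation": [0,0,0]}]'

```text
t: 5.4
tcp_pos: [0.5161, 0.1397, 0.1385]
eef_rot: [0.0, 0.001, 1.0, 0.0]
force: [0.3, -0.3, 1.2]
gripper_width: 0.845
finger_force: 0.0
```

>>> arm_command --moves '[{"hand": 85,"translation": [0.008,-0.038,0],"rotation": [0,0,0]},{"hand": 85,"translation": [0.008,-0.038,0],"rotation": [0,0,0]},{"hand": 85,"translation": [0.008,-0.038,0],"rotation": [0,0,0]},{"hand": 85,"translation": [0.006,-0.034,0],"rotation": [0,0,0]},{"hand": 85,"translation": [0,0,0],"rotation": [0,0,0]}]'

```text
t: 5.82
tcp_pos: [0.4859, -0.0117, 0.1387]
eef_rot: [0.0, 0.003, 1.0, -0.001]
force: [0.8, -0.4, 0.2]
gripper_width: 0.847
finger_force: 0.0
```

```bash
python3 - <<'E'
from h import *
st(); W=cloud(grab('side')).reshape(-1,3)
m=(abs(W[:,0]-.564)<.045)&(abs(W[:,1]-.366)<.045)&(W[:,2]>.055)&(W[:,2]<.09);P=W[m]
print(len(P),cv2.minAreaRect((P[:,:2]*1000).astype(np.float32)),np.percentile(P[:,2],[50,95]))
st()
E
```

```text
t 5.82 tcp [485.9 -11.7 138.7] yawY 89.6 tilt 0.11 F [ 0.8 -0.4  0.2] w 0.847 ff 0.0
26 ((548.4979858398438, 368.14154052734375), (31.663389205932617, 5.261238098144531), 77.52539825439453) [0.06569279 0.06893374]
t 5.87 tcp [486.3  -9.5 138.7] yawY 89.6 tilt 0.05 F [0.1 0.9 0.2] w 0.851 ff 0.0
```

>>> arm_command --moves '[{"hand": 85,"translation": [0,0,0.03],"rotation": [0,0,0]},{"hand": 85,"translation": [0,0,0.03],"rotation": [0,0,0]},{"hand": 85,"translation": [0,0,0.03],"rotation": [0,0,0]},{"hand": 85,"translation": [0,0,0.024],"rotation": [0,0,0]},{"hand": 85,"translation": [0,0,0],"rotation": [0,0,0]}]'

```text
t: 6.28
tcp_pos: [0.4831, -0.0049, 0.0195]
eef_rot: [-0.003, 0.001, 1.0, 0.001]
force: [-1.3, 0.8, 0.0]
gripper_width: 0.849
finger_force: 0.0
```

>>> arm_command --moves '[{"hand": 0,"translation": [0,0,0],"rotation": [0,0,0]},{"hand": 0,"translation": [0,0,0],"rotation": [0,0,0]},{"hand": 0,"translation": [0,0,0],"rotation": [0,0,0]},{"hand": 0,"translation": [0,0,0],"rotation": [0,0,0]},{"hand": 0,"translation": [0,0,0],"rotation": [0,0,0]}]'

```text
t: 6.7
tcp_pos: [0.4879, -0.0069, 0.0261]
eef_rot: [0.002, 0.001, 1.0, -0.0]
force: [-0.4, 0.5, 7.4]
gripper_width: 0.592
finger_force: 42.3
```

>>> arm_command --moves '[{"hand": 0,"translation": [0,0,-0.01],"rotation": [0,0,0]},{"hand": 0,"translation": [0,0,-0.02],"rotation": [0,0,0]},{"hand": 0,"translation": [0,0,-0.03],"rotation": [0,0,0]},{"hand": 0,"translation": [0,0,-0.03],"rotation": [0,0,0]},{"hand": 0,"translation": [0,0,-0.02],"rotation": [0,0,0]}]'

```text
t: 7.12
tcp_pos: [0.4871, -0.007, 0.138]
eef_rot: [0.001, 0.001, 1.0, -0.0]
force: [0.4, 1.2, -0.1]
gripper_width: 0.587
finger_force: 41.8
```

```bash
python3 - <<'E'
from h import *
st(); r=grab('side'); cv2.imwrite('pics/s2.png',r['color'][60:340,180:560]); st()
E
```

```text
t 7.12 tcp [487.1  -7.  138. ] yawY 89.9 tilt 0.16 F [ 0.4  1.2 -0.1] w 0.587 ff 41.8
t 7.17 tcp [488.8  -7.5 141.5] yawY 89.9 tilt 0.43 F [ 1.7 -0.   3.4] w 0.587 ff 41.8
```

View pics/s2.png

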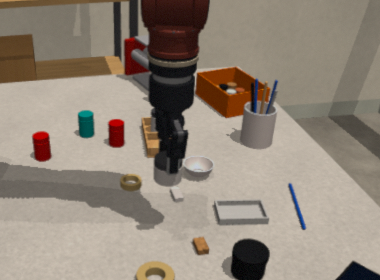

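The squat pot is held upright at (167,170) in the crop.

>>> arm_command --moves '[{"hand": 0,"translation": [-0.006,0.025,0],"rotation": [0,0,0]},{"hand": 0,"translation": [-0.007,0.03,0],"rotation": [0,0,0]},{"hand": 0,"translation": [-0.007,0.03,0],"rotation": [0,0,0]},{"hand": 0,"translation": [-0.007,0.03,0],"rotation": [0,0,0]},{"hand": 0,"translation": [-0.007,0.03,0],"rotation": [0,0,0]}]'

```text
t: 7.58
tcp_pos: [0.5209, 0.1395, 0.135]
eef_rot: [0.0, 0.001, 1.0, -0.0]
force: [-0.1, -0.8, -0.7]
gripper_width: 0.592
finger_force: 41.9
```

>>> arm_command --moves '[{"hand": 0,"translation": [-0.007,0.03,0],"rotation": [0,0,0]},{"hand": 0,"translation": [-0.007,0.03,0],"rotation": [0,0,0]},{"hand": 0,"translation": [-0.007,0.03,0],"rotation": [0,0,0]},{"hand": 0,"translation": [-0.007,0.03,0],"rotation": [0,0,0]},{"hand": 0,"translation": [-0.004,0.03,0],"rotation": [0,0,0]}]'

```text
t: 8.0
tcp_pos: [0.5534, 0.2896, 0.1348]
eef_rot: [0.0, 0.001, 1.0, -0.0]
force: [-0.4, -0.0, 0.2]
gripper_width: 0.59
finger_force: 41.9
```

>>> arm_command --moves '[{"hand": 0,"translation": [0,0,0],"rotation": [0,0,0]},{"hand": 0,"translation": [0,0,0],"rotation": [0,0,0]},{"hand": 0,"translation": [0,0,0],"rotation": [0,0,0]}]'

```text
t: 8.25
tcp_pos: [0.5529, 0.2879, 0.1345]
eef_rot: [-0.0, 0.001, 1.0, -0.0]
force: [0.7, 0.0, -1.0]
gripper_width: 0.596
finger_force: 42.0
```

```bash
python3 - <<'E'
from h import *
st()
E
```

```text
t 8.25 tcp [552.9 287.9 134.5] yawY 89.9 tilt 0.03 F [ 0.7  0.  -1. ] w 0.596 ff 42.0
```

>>> arm_command --moves '[{"hand": 0,"translation": [0,0,0.025],"rotation": [0,0,0]},{"hand": 0,"translation": [0,0,0.03],"rotation": [0,0,0]},{"hand": 0,"translation": [0,0,0.03],"rotation": [0,0,0]},{"hand": 0,"translation": [0,0,0.015],"rotation": [0,0,0]},{"hand": 0,"translation": [0,0,0.002],"rotation": [0,0,0]}]'

```text
t: 8.67
tcp_pos: [0.552, 0.2863, 0.0299]
eef_rot: [-0.001, 0.002, 1.0, -0.0]
force: [-0.2, 0.1, 0.3]
gripper_width: 0.592
finger_force: 44.6
```

>>> arm_command --moves '[{"hand": 0,"translation": [0,0,0.001],"rotation": [0,0,0]},{"hand": 0,"translation": [0,0,0.001],"rotation": [0,0,0]},{"hand": 0,"translation": [0,0,0],"rotation": [0,0,0]}]'

```text
t: 8.92
tcp_pos: [0.5536, 0.2877, 0.0312]
eef_rot: [0.0, 0.001, 1.0, 0.0]
force: [0.1, -0.4, -1.3]
gripper_width: 0.59
finger_force: 44.6
```

>>> arm_command --moves '[{"hand": 0,"translation": [0,0,0.001],"rotation": [0,0,0]},{"hand": 75,"translation": [0,0,0],"rotation": [0,0,0]},{"hand": 75,"translation": [0,0,0],"rotation": [0,0,0]},{"hand": 75,"translation": [0,0,0],"rotation": [0,0,0]},{"hand": 75,"translation": [0,0,0],"rotation": [0,0,0]}]'

```text
t: 9.33
tcp_pos: [0.5532, 0.2882, 0.0296]
eef_rot: [0.0, 0.001, 1.0, 0.0]
force: [-0.5, 0.6, 0.7]
gripper_width: 0.751
finger_force: 0.0
```

>>> arm_command --moves '[{"hand": 75,"translation": [0,0,-0.02],"rotation": [0,0,0]},{"hand": 75,"translation": [0,0,-0.03],"rotation": [0,0,0]},{"hand": 75,"translation": [0,0,-0.03],"rotation": [0,0,0]},{"hand": 100,"translation": [0,0,-0.025],"rotation": [0,0,0]},{"hand": 100,"translation": [0.01,-0.03,0],"rotation": [0,0,0]}]'

```text
t: 9.75
tcp_pos: [0.5469, 0.2615, 0.141]
eef_rot: [0.005, -0.0, 1.0, 0.002]
force: [1.1, -0.2, 0.6]
gripper_width: 0.99
finger_force: 0.0
```

>>> arm_command --moves '[{"hand": 100,"translation": [0.01,-0.037,0],"rotation": [0,0,0]},{"hand": 100,"translation": [0.01,-0.037,0],"rotation": [0,0,0]},{"hand": 100,"translation": [0.01,-0.037,0],"rotation": [0,0,0]},{"hand": 100,"translation": [0.01,-0.037,0],"rotation": [0,0,0]},{"hand": 100,"translation": [0.01,-0.037,0],"rotation": [0,0,0]}]'

```text
t: 10.17
tcp_pos: [0.4919, 0.0719, 0.1345]
eef_rot: [0.0, 0.001, 1.0, -0.0]
force: [1.6, -0.7, -0.1]
gripper_width: 0.999
finger_force: 0.0
```

>>> arm_command --moves '[{"hand": 100,"translation": [0.01,-0.037,0],"rotation": [0,0,0]},{"hand": 100,"translation": [0.01,-0.037,0],"rotation": [0,0,0]},{"hand": 100,"translation": [0.01,-0.037,0],"rotation": [0,0,0]},{"hand": 100,"translation": [0.01,-0.037,0],"rotation": [0,0,0]},{"hand": 100,"translation": [0.01,-0.037,0],"rotation": [0,0,0]}]'

```text
t: 10.58
tcp_pos: [0.4416, -0.1133, 0.1347]
eef_rot: [0.0, 0.001, 1.0, -0.0]
force: [0.7, -0.4, 1.2]
gripper_width: 0.997
finger_force: 0.0
```

>>> arm_command --moves '[{"hand": 100,"translation": [0.01,-0.037,0],"rotation": [0,0,0]},{"hand": 100,"translation": [0,0,0],"rotation": [0,0,0]},{"hand": 100,"translation": [0,0,0],"rotation": [0,0,0]},{"hand": 100,"translation": [0,0,0],"rotation": [0,0,0]}]'

```text
t: 10.92
tcp_pos: [0.4322, -0.1486, 0.1344]
eef_rot: [0.0, 0.001, 1.0, 0.0]
force: [-0.1, -0.4, -0.4]
gripper_width: 1.001
finger_force: 0.0
```

```bash
python3 - <<'E'
from h import *
st()
r=grab('side'); cv2.imwrite('pics/s3.png',cv2.resize(r['color'][140:370,210:470],None,fx=2,fy=2)); st()
E
```

```text
t 10.92 tcp [ 432.2 -148.6  134.4] yawY 89.8 tilt 0.02 F [-0.1 -0.4 -0.4] w 1.001 ff 0.0
t 10.97 tcp [ 432.3 -148.   134.4] yawY 89.9 tilt 0.02 F [-0.6 -0.2 -1.3] w 0.998 ff 0.0
```

View pics/s3.png

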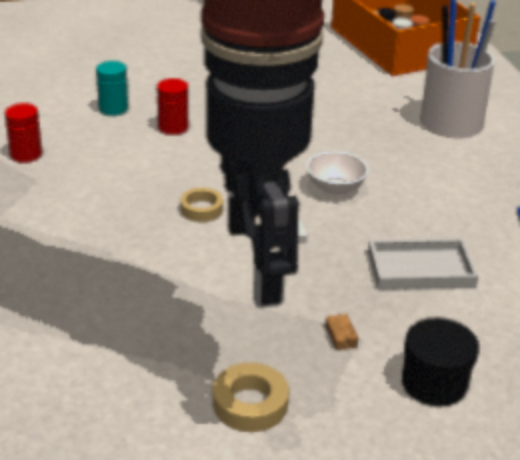

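Nothing is disturbed around the big roll (crop 250,395). Lowering onto it.

>>> arm_command --moves '[{"hand": 100,"translation": [-0.001,-0.006,0.03],"rotation": [0,0,0]},{"hand": 100,"translation": [0,0,0.04],"rotation": [0,0,0]},{"hand": 100,"translation": [0,0,0.035],"rotation": [0,0,0]},{"hand": 100,"translation": [0,0,0.02],"rotation": [0,0,0]},{"hand": 100,"translation": [0,0,0.003],"rotation": [0,0,0]}]'

```text
t: 11.38
tcp_pos: [0.4309, -0.1513, 0.0021]
eef_rot: [-0.003, -0.0, 1.0, 0.002]
force: [-0.3, 0.8, -1.0]
gripper_width: 1.004
finger_force: 0.0
```

>>> arm_command --moves '[{"hand": 100,"translation": [0,0,0.004],"rotation": [0,0,0]},{"hand": 100,"translation": [0,0,0.003],"rotation": [0,0,0]},{"hand": 100,"translation": [0,0,0.001],"rotation": [0,0,0]},{"hand": 100,"translation": [0,0,0],"rotation": [0,0,0]}]'

```text
t: 11.72
tcp_pos: [0.4341, -0.155, -0.0004]
eef_rot: [0.001, 0.001, 1.0, -0.001]
force: [0.2, -0.2, -0.5]
gripper_width: 1.002
finger_force: 0.0
```

>>> arm_command --moves '[{"hand": 0,"translation": [0,0,0],"rotation": [0,0,0]},{"hand": 0,"translation": [0,0,0],"rotation": [0,0,0]},{"hand": 0,"translation": [0,0,0],"rotation": [0,0,0]},{"hand": 0,"translation": [0,0,0],"rotation": [0,0,0]},{"hand": 0,"translation": [0,0,0],"rotation": [0,0,0]}]'

```text
t: 12.13
tcp_pos: [0.4339, -0.155, -0.0]
eef_rot: [0.001, 0.001, 1.0, -0.0]
force: [-3.0, 3.7, 11.3]
gripper_width: 0.765
finger_force: 41.9
```

>>> arm_command --moves '[{"hand": 0,"translation": [0,0,-0.01],"rotation": [0,0,0]},{"hand": 0,"translation": [0,0,-0.02],"rotation": [0,0,0]},{"hand": 0,"translation": [0,0,-0.03],"rotation": [0,0,0]},{"hand": 0,"translation": [0,0,-0.03],"rotation": [0,0,0]},{"hand": 0,"translation": [0,0,-0.02],"rotation": [0,0,0]}]'

```text
t: 12.55
tcp_pos: [0.4338, -0.1552, 0.1119]
eef_rot: [0.001, 0.001, 1.0, -0.001]
force: [0.6, -0.6, -1.2]
gripper_width: 0.761
finger_force: 44.6
```

>>> arm_command --moves '[{"hand": 0,"translation": [-0.016,-0.02,0],"rotation": [0,0,0]},{"hand": 0,"translation": [-0.019,-0.024,0],"rotation": [0,0,0]},{"hand": 0,"translation": [-0.019,-0.024,0],"rotation": [0,0,0]},{"hand": 0,"translation": [-0.019,-0.024,0],"rotation": [0,0,0]},{"hand": 0,"translation": [-0.019,-0.024,0],"rotation": [0,0,0]}]'

```text
t: 12.97
tcp_pos: [0.5259, -0.2722, 0.109]
eef_rot: [0.0, 0.001, 1.0, -0.0]
force: [-0.4, 0.2, 0.2]
gripper_width: 0.764
finger_force: 44.6
```

>>> arm_command --moves '[{"hand": 0,"translation": [-0.019,-0.024,0],"rotation": [0,0,0]},{"hand": 0,"translation": [-0.017,-0.022,0],"rotation": [0,0,0]},{"hand": 0,"translation": [0,0,0],"rotation": [0,0,0]},{"hand": 0,"translation": [0,0,0],"rotation": [0,0,0]},{"hand": 0,"translation": [0,0,0],"rotation": [0,0,0]}]'

```text
t: 13.38
tcp_pos: [0.5605, -0.3165, 0.1085]
eef_rot: [-0.0, 0.001, 1.0, 0.0]
force: [0.1, 0.7, -0.9]
gripper_width: 0.761
finger_force: 44.6
```

```bash
python3 - <<'E'
from h import *
st(); r=grab('side'); W=cloud(r)
m=(abs(W[...,0]-.562)<.06)&(abs(W[...,1]+.317)<.06)&(W[...,2]>.085)&(W[...,2]<.135)
hsv=cv2.cvtColor(r['color'],cv2.COLOR_BGR2HSV); b=m&(hsv[...,1]>60)
P=W[b]; print(len(P),cv2.minAreaRect((P[:,:2]*1000).astype(np.float32)),np.percentile(P[:,2],[2,98]))
cv2.imwrite('pics/s4.png',cv2.resize(r['color'][240:470,320:560],None,fx=2,fy=2)); st()
E
```

```text
t 13.38 tcp [ 560.5 -316.5  108.5] yawY 89.9 tilt 0.04 F [ 0.1  0.7 -0.9] w 0.761 ff 44.6
1049 ((554.8890380859375, -317.65777587890625), (72.3434829711914, 55.815711975097656), 53.28983688354492) [0.11094158 0.13044176]
t 13.43 tcp [ 560.5 -316.3  108.8] yawY 89.9 tilt 0.01 F [ 0.1 -0.5 -0.5] w 0.757 ff 44.6
```

View pics/s4.png

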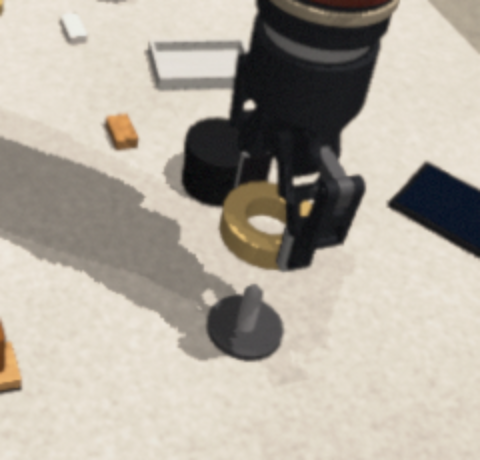

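>>> arm_command --moves '[{"hand": 0,"translation": [-0.002,0,0.02],"rotation": [0,0,0]},{"hand": 0,"translation": [0,0,0.025],"rotation": [0,0,0]},{"hand": 0,"translation": [0,0,0.015],"rotation": [0,0,0]},{"hand": 0,"translation": [0,0,0.013],"rotation": [0,0,0]},{"hand": 0,"translation": [0,0,0],"rotation": [0,0,0]}]'

```text
t: 13.85
tcp_pos: [0.5613, -0.3151, 0.0329]
eef_rot: [-0.001, 0.001, 1.0, 0.001]
force: [0.6, 0.6, -1.3]
gripper_width: 0.761
finger_force: 44.6
```

```bash
python3 - <<'E'
from h import *
st(); r=grab('side')
cv2.imwrite('pics/s5.png',cv2.resize(r['color'][290:440,380:530],None,fx=3,fy=3)); st()
E
```

```text
t 13.85 tcp [ 561.3 -315.1   32.9] yawY 89.9 tilt 0.21 F [ 0.6  0.6 -1.3] w 0.761 ff 44.6
t 13.9 tcp [ 562.  -315.8   34.7] yawY 89.9 tilt 0.11 F [-0.3  0.9 -1.5] w 0.761 ff 44.6
```

View pics/s5.png

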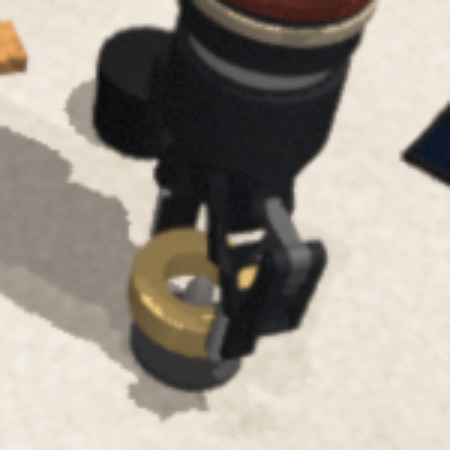

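The post tip shows inside the roll's hole (crop 205,290), so it is threaded. Lowering and releasing.

>>> arm_command --moves '[{"hand": 0,"translation": [0,0,0.015],"rotation": [0,0,0]},{"hand": 0,"translation": [0,0,0.008],"rotation": [0,0,0]},{"hand": 0,"translation": [0,0,0.003],"rotation": [0,0,0]},{"hand": 0,"translation": [0,0,0.001],"rotation": [0,0,0]},{"hand": 0,"translation": [0,0,0],"rotation": [0,0,0]}]'

```text
t: 14.32
tcp_pos: [0.563, -0.317, 0.0089]
eef_rot: [0.0, 0.001, 1.0, -0.0]
force: [-0.3, 0.4, -1.1]
gripper_width: 0.76
finger_force: 44.6
```

>>> arm_command --moves '[{"hand": 95,"translation": [0,0,0],"rotation": [0,0,0]},{"hand": 95,"translation": [0,0,0],"rotation": [0,0,0]},{"hand": 95,"translation": [0,0,0],"rotation": [0,0,0]},{"hand": 95,"translation": [0,0,0],"rotation": [0,0,0]},{"hand": 95,"translation": [0,0,0],"rotation": [0,0,0]}]'

```text
t: 14.73
tcp_pos: [0.563, -0.317, 0.0086]
eef_rot: [0.0, 0.001, 1.0, -0.0]
force: [-0.9, -0.1, 0.1]
gripper_width: 0.952
finger_force: 0.0
```

>>> arm_command --moves '[{"hand": 95,"translation": [0,0,-0.02],"rotation": [0,0,0]},{"hand": 95,"translation": [0,0,-0.035],"rotation": [0,0,0]},{"hand": 95,"translation": [0,0,-0.035],"rotation": [0,0,0]},{"hand": 80,"translation": [0,0,-0.035],"rotation": [0,0,0]},{"hand": 80,"translation": [0,0,0],"rotation": [0,0,0]}]'

```text
t: 15.15
tcp_pos: [0.5657, -0.3193, 0.142]
eef_rot: [0.004, 0.001, 1.0, -0.004]
force: [0.4, -1.2, 1.2]
gripper_width: 0.802
finger_force: 0.0
```

```bash
python3 - <<'E'
from h import *
st()
E
```

```text
t 15.15 tcp [ 565.7 -319.3  142. ] yawY 89.9 tilt 0.62 F [ 0.4 -1.2  1.2] w 0.802 ff 0.0
```

>>> arm_command --moves '[{"hand": 55,"translation": [0.03,0,0],"rotation": [0,0,0]},{"hand": 55,"translation": [0.036,0,0],"rotation": [0,0,0]},{"hand": 55,"translation": [0.036,0,0],"rotation": [0,0,0]},{"hand": 55,"translation": [0.036,0.002,0],"rotation": [0,0,0]},{"hand": 55,"translation": [0.036,0,0],"rotation": [0,0,0]}]'

```text
t: 15.57
tcp_pos: [0.3874, -0.3141, 0.133]
eef_rot: [0.0, 0.001, 1.0, -0.0]
force: [0.0, -0.1, 0.9]
gripper_width: 0.549
finger_force: 0.0
```

>>> arm_command --moves '[{"hand": 55,"translation": [0.032,0,0],"rotation": [0,0,0]},{"hand": 55,"translation": [0,0,0],"rotation": [0,0,0]},{"hand": 55,"translation": [0,0,0],"rotation": [0,0,0]},{"hand": 55,"translation": [0,0,0],"rotation": [0,0,0]}]'

```text
t: 15.9
tcp_pos: [0.3573, -0.3149, 0.1336]
eef_rot: [0.0, 0.001, 1.0, -0.0]
force: [1.0, 0.1, 0.0]
gripper_width: 0.55
finger_force: 0.0
```

```bash
python3 - <<'E'
from h import *
st(); r=grab('side'); W=cloud(r); cv2.imwrite('pics/s6.png',r['color'][120:460,180:560])
P=W.reshape(-1,3)
m=(abs(P[:,0]-.562)<.05)&(abs(P[:,1]+.317)<.05)&(P[:,2]>.012)&(P[:,2]<.032);Q=P[m]
print('big',cv2.minAreaRect((Q[:,:2]*1000).astype(np.float32)),np.percentile(Q[:,2],[5,50,95])); st()
E
```

```text
t 15.9 tcp [ 357.3 -314.9  133.6] yawY 89.9 tilt 0.07 F [1.  0.1 0. ] w 0.55 ff 0.0
big ((563.30712890625, -318.8209228515625), (65.91087341308594, 64.6135482788086), 29.513565063476562) [0.01428141 0.0257527  0.02804417]
t 15.95 tcp [ 357.6 -314.8  133.5] yawY 89.9 tilt 0.05 F [ 0.6 -0.7 -0.4] w 0.548 ff 0.0
```

View pics/s6.png

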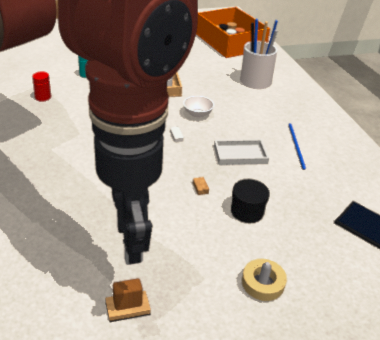

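The big roll lies flat on the post (crop 264,280), and the stamp (128,295) is under the gripper.

>>> arm_command --moves '[{"hand": 55,"translation": [0.002,0,0.03],"rotation": [0,0,0]},{"hand": 55,"translation": [0,0,0.035],"rotation": [0,0,0]},{"hand": 55,"translation": [0,0,0.03],"rotation": [0,0,0]},{"hand": 55,"translation": [0,0,0.014],"rotation": [0,0,0]},{"hand": 55,"translation": [0,0,0.002],"rotation": [0,0,0]}]'

```text
t: 16.37
tcp_pos: [0.3543, -0.3121, 0.0187]
eef_rot: [-0.001, 0.0, 1.0, 0.002]
force: [0.7, 0.8, 1.4]
gripper_width: 0.55
finger_force: 0.0
```

>>> arm_command --moves '[{"hand": 55,"translation": [0,0,0.002],"rotation": [0,0,0]},{"hand": 0,"translation": [0,0,0],"rotation": [0,0,0]},{"hand": 0,"translation": [0,0,0],"rotation": [0,0,0]},{"hand": 0,"translation": [0,0,0],"rotation": [0,0,0]},{"hand": 0,"translation": [0,0,0],"rotation": [0,0,0]}]'

```text
t: 16.78
tcp_pos: [0.3557, -0.3155, 0.0219]
eef_rot: [0.001, 0.001, 1.0, -0.001]
force: [0.7, 0.3, 5.1]
gripper_width: 0.252
finger_force: 40.1
```

>>> arm_command --moves '[{"hand": 0,"translation": [0,0,0],"rotation": [0,0,0]},{"hand": 0,"translation": [0,0,0],"rotation": [0,0,0]},{"hand": 0,"translation": [0,0,0],"rotation": [0,0,0]}]'

```text
t: 17.03
tcp_pos: [0.3557, -0.3155, 0.0219]
eef_rot: [0.001, 0.001, 1.0, -0.001]
force: [0.7, 1.1, 7.0]
gripper_width: 0.252
finger_force: 40.2
```

>>> arm_command --moves '[{"hand": 0,"translation": [0,0,-0.01],"rotation": [0,0,0]},{"hand": 0,"translation": [0,0,-0.025],"rotation": [0,0,0]},{"hand": 0,"translation": [0,0,-0.03],"rotation": [0,0,0]},{"hand": 0,"translation": [0,0,-0.03],"rotation": [0,0,0]},{"hand": 0,"translation": [0,0,-0.015],"rotation": [0,0,0]}]'

```text
t: 17.45
tcp_pos: [0.3554, -0.3155, 0.1348]
eef_rot: [0.001, 0.001, 1.0, -0.002]
force: [0.0, 0.5, -0.5]
gripper_width: 0.254
finger_force: 39.3
```

>>> arm_command --moves '[{"hand": 0,"translation": [-0.02,0.021,0],"rotation": [0,0,0]},{"hand": 0,"translation": [-0.026,0.028,0],"rotation": [0,0,0]},{"hand": 0,"translation": [-0.026,0.028,0],"rotation": [0,0,0]},{"hand": 0,"translation": [-0.026,0.028,0],"rotation": [0,0,0]},{"hand": 0,"translation": [-0.026,0.028,0],"rotation": [0,0,0]}]'

```text
t: 17.87
tcp_pos: [0.4801, -0.1804, 0.1313]
eef_rot: [0.0, 0.001, 1.0, -0.0]
force: [0.5, 0.1, 0.9]
gripper_width: 0.254
finger_force: 39.5
```

>>> arm_command --moves '[{"hand": 0,"translation": [-0.026,0.028,0],"rotation": [0,0,0]},{"hand": 0,"translation": [-0.026,0.028,0],"rotation": [0,0,0]},{"hand": 0,"translation": [-0.026,0.028,0],"rotation": [0,0,0]},{"hand": 0,"translation": [-0.026,0.028,0],"rotation": [0,0,0]},{"hand": 0,"translation": [-0.026,0.028,0],"rotation": [0,0,0]}]'

```text
t: 18.28
tcp_pos: [0.6104, -0.0403, 0.1311]
eef_rot: [0.0, 0.001, 1.0, -0.0]
force: [0.4, -0.5, -1.3]
gripper_width: 0.252
finger_force: 39.5
```

>>> arm_command --moves '[{"hand": 0,"translation": [-0.026,0.026,0],"rotation": [0,0,0]},{"hand": 0,"translation": [-0.012,0.012,0],"rotation": [0,0,0]},{"hand": 0,"translation": [0,0,0],"rotation": [0,0,5]},{"hand": 0,"translation": [0,0,0],"rotation": [0,0,5]},{"hand": 0,"translation": [0,0,0],"rotation": [0,0,0]}]'

```text
t: 18.7
tcp_pos: [0.6475, -0.0037, 0.1308]
eef_rot: [-0.0, 0.09, 0.996, -0.0]
force: [-0.0, 0.2, -1.0]
gripper_width: 0.251
finger_force: 39.5
```

```bash
python3 - <<'E'
from h import *
st(); r=grab('side'); cv2.imwrite('pics/s7.png',cv2.resize(r['color'][150:330,280:520],None,fx=2,fy=2)); st()
E
```

```text
t 18.7 tcp [647.5  -3.7 130.8] yawY 79.7 tilt 0.02 F [-0.   0.2 -1. ] w 0.251 ff 39.5
t 18.75 tcp [647.4  -4.  130.8] yawY 80.0 tilt 0.0 F [ 0.5 -0.7 -1.2] w 0.25 ff 39.5
```

View pics/s7.png

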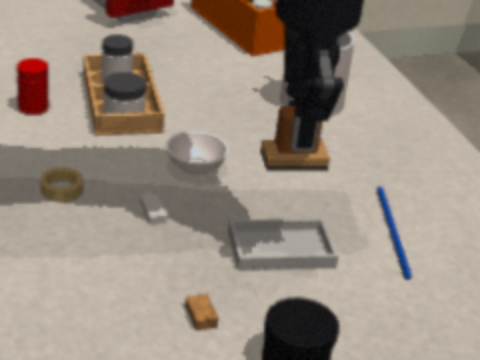

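Both pots stand in their bays (crop 118,60 and 125,95), and the stamp hangs level above its tray. Lowering it.

>>> arm_command --moves '[{"hand": 0,"translation": [0,0,0.025],"rotation": [0,0,0]},{"hand": 0,"translation": [0,0,0.03],"rotation": [0,0,0]},{"hand": 0,"translation": [0,0,0.025],"rotation": [0,0,0]},{"hand": 0,"translation": [0,0,0.015],"rotation": [0,0,0]},{"hand": 0,"translation": [0,0,0.006],"rotation": [0,0,0]}]'

```text
t: 19.17
tcp_pos: [0.6454, -0.004, 0.0265]
eef_rot: [-0.002, 0.087, 0.996, 0.0]
force: [-0.2, -0.3, -1.9]
gripper_width: 0.253
finger_force: 39.4
```

>>> arm_command --moves '[{"hand": 0,"translation": [0,0,0.002],"rotation": [0,0,0]},{"hand": 0,"translation": [0,0,0.001],"rotation": [0,0,0]},{"hand": 0,"translation": [0,0,0],"rotation": [0,0,0]}]'

```text
t: 19.42
tcp_pos: [0.6484, -0.0044, 0.0279]
eef_rot: [0.001, 0.088, 0.996, -0.0]
force: [-0.2, 0.3, -0.6]
gripper_width: 0.255
finger_force: 39.4
```

>>> arm_command --moves '[{"hand": 0,"translation": [0,0,0.002],"rotation": [0,0,0]},{"hand": 50,"translation": [0,0,0],"rotation": [0,0,0]},{"hand": 50,"translation": [0,0,0],"rotation": [0,0,0]},{"hand": 50,"translation": [0,0,0],"rotation": [0,0,0]},{"hand": 50,"translation": [0,0,0],"rotation": [0,0,0]}]'

```text
t: 19.83
tcp_pos: [0.6477, -0.0041, 0.0247]
eef_rot: [0.0, 0.088, 0.996, 0.0]
force: [-0.6, 0.2, -0.2]
gripper_width: 0.499
finger_force: 0.0
```

>>> arm_command --moves '[{"hand": 50,"translation": [0,0,-0.02],"rotation": [0,0,0]},{"hand": 50,"translation": [0,0,-0.03],"rotation": [0,0,0]},{"hand": 50,"translation": [0,0,-0.03],"rotation": [0,0,0]},{"hand": 50,"translation": [0,0,-0.03],"rotation": [0,0,-5]},{"hand": 85,"translation": [0,0,0],"rotation": [0,0,-5]}]'

```text
t: 20.25
tcp_pos: [0.6506, -0.0047, 0.142]
eef_rot: [0.005, -0.001, 1.0, -0.001]
force: [1.0, 0.3, 1.2]
gripper_width: 0.627
finger_force: 0.0
```

>>> arm_command --moves '[{"hand": 85,"translation": [0.025,0.018,0],"rotation": [0,0,0]},{"hand": 85,"translation": [0.03,0.022,0],"rotation": [0,0,0]},{"hand": 85,"translation": [0.03,0.022,0],"rotation": [0,0,0]},{"hand": 85,"translation": [0.03,0.022,0],"rotation": [0,0,0]},{"hand": 85,"translation": [0.03,0.022,0],"rotation": [0,0,0]}]'

```text
t: 20.67
tcp_pos: [0.5013, 0.1029, 0.1343]
eef_rot: [0.0, 0.001, 1.0, 0.0]
force: [-0.2, 1.2, 1.9]
gripper_width: 0.847
finger_force: 0.0
```

>>> arm_command --moves '[{"hand": 85,"translation": [0.03,0.022,0],"rotation": [0,0,0]},{"hand": 85,"translation": [0.026,0.02,0],"rotation": [0,0,0]},{"hand": 85,"translation": [0,0,0],"rotation": [0,0,0]},{"hand": 85,"translation": [0,0,0],"rotation": [0,0,0]},{"hand": 85,"translation": [0,0,0],"rotation": [0,0,0]}]'

```text
t: 21.08
tcp_pos: [0.4473, 0.1443, 0.1348]
eef_rot: [0.001, 0.001, 1.0, -0.0]
force: [0.2, -0.2, 0.3]
gripper_width: 0.853
finger_force: 0.0
```

```bash
python3 - <<'E'
from h import *
st()
E
```

```text
t 21.08 tcp [447.3 144.3 134.8] yawY 89.9 tilt 0.08 F [ 0.2 -0.2  0.3] w 0.853 ff 0.0
```

>>> arm_command --moves '[{"hand": 85,"translation": [0,-0.001,0.03],"rotation": [0,0,0]},{"hand": 85,"translation": [0,0,0.04],"rotation": [0,0,0]},{"hand": 85,"translation": [0,0,0.035],"rotation": [0,0,0]},{"hand": 85,"translation": [0,0,0.018],"rotation": [0,0,0]},{"hand": 85,"translation": [0,0,0.004],"rotation": [0,0,0]}]'

```text
t: 21.5
tcp_pos: [0.4446, 0.1424, 0.0034]
eef_rot: [-0.003, 0.002, 1.0, -0.0]
force: [-0.0, 0.3, 0.2]
gripper_width: 0.849
finger_force: 0.0
```

>>> arm_command --moves '[{"hand": 85,"translation": [0,0,0.004],"rotation": [0,0,0]},{"hand": 85,"translation": [0,0,0.002],"rotation": [0,0,0]},{"hand": 85,"translation": [0,0,0.0],"rotation": [0,0,0]},{"hand": 85,"translation": [0,0,0],"rotation": [0,0,0]}]'

```text
t: 21.83
tcp_pos: [0.4481, 0.1432, 0.0028]
eef_rot: [0.001, 0.001, 1.0, 0.0]
force: [-0.6, 1.0, -0.7]
gripper_width: 0.849
finger_force: 0.0
```

>>> arm_command --moves '[{"hand": 0,"translation": [0,0,0],"rotation": [0,0,0]},{"hand": 0,"translation": [0,0,0],"rotation": [0,0,0]},{"hand": 0,"translation": [0,0,0],"rotation": [0,0,0]},{"hand": 0,"translation": [0,0,0],"rotation": [0,0,0]},{"hand": 0,"translation": [0,0,0],"rotation": [0,0,0]}]'

```text
t: 22.25
tcp_pos: [0.4476, 0.1434, 0.0026]
eef_rot: [0.001, 0.001, 1.0, 0.0]
force: [-2.7, 0.6, 6.9]
gripper_width: 0.535
finger_force: 41.4
```

>>> arm_command --moves '[{"hand": 0,"translation": [0,0,-0.01],"rotation": [0,0,0]},{"hand": 0,"translation": [0,0,-0.03],"rotation": [0,0,0]},{"hand": 0,"translation": [0,0,-0.035],"rotation": [0,0,0]},{"hand": 0,"translation": [0,0,-0.035],"rotation": [0,0,0]},{"hand": 0,"translation": [0,0,-0.02],"rotation": [0,0,0]}]'

```text
t: 22.67
tcp_pos: [0.4479, 0.1434, 0.1361]
eef_rot: [0.002, 0.001, 1.0, 0.0]
force: [0.2, 0.1, -0.2]
gripper_width: 0.532
finger_force: 41.2
```

>>> arm_command --moves '[{"hand": 0,"translation": [-0.008,-0.029,0],"rotation": [0,0,0]},{"hand": 0,"translation": [-0.009,-0.036,0],"rotation": [0,0,0]},{"hand": 0,"translation": [-0.009,-0.036,0],"rotation": [0,0,0]},{"hand": 0,"translation": [-0.009,-0.036,0],"rotation": [0,0,0]},{"hand": 0,"translation": [-0.009,-0.036,0],"rotation": [0,0,0]}]'

```text
t: 23.08
tcp_pos: [0.4907, -0.0315, 0.1324]
eef_rot: [0.001, 0.001, 1.0, -0.0]
force: [0.1, 1.0, 0.0]
gripper_width: 0.539
finger_force: 41.2
```

>>> arm_command --moves '[{"hand": 0,"translation": [-0.009,-0.036,0],"rotation": [0,0,0]},{"hand": 0,"translation": [-0.009,-0.036,0],"rotation": [0,0,0]},{"hand": 0,"translation": [-0.009,-0.036,0],"rotation": [0,0,0]},{"hand": 0,"translation": [-0.009,-0.036,0],"rotation": [0,0,0]},{"hand": 0,"translation": [-0.009,-0.036,0],"rotation": [0,0,0]}]'

```text
t: 23.5
tcp_pos: [0.5353, -0.2118, 0.1322]
eef_rot: [0.0, 0.001, 1.0, -0.0]
force: [0.7, 0.3, 0.6]
gripper_width: 0.53
finger_force: 41.2
```

>>> arm_command --moves '[{"hand": 0,"translation": [-0.009,-0.036,0],"rotation": [0,0,0]},{"hand": 0,"translation": [-0.009,-0.036,0],"rotation": [0,0,0]},{"hand": 0,"translation": [-0.007,-0.036,0],"rotation": [0,0,0]},{"hand": 0,"translation": [0,0,0],"rotation": [0,0,0]},{"hand": 0,"translation": [0,0,0],"rotation": [0,0,0]}]'

```text
t: 23.92
tcp_pos: [0.5595, -0.3196, 0.1311]
eef_rot: [-0.0, 0.002, 1.0, 0.0]
force: [-0.0, 0.5, 0.2]
gripper_width: 0.537
finger_force: 41.2
```

>>> arm_command --moves '[{"hand": 0,"translation": [0,0,0],"rotation": [0,0,0]},{"hand": 0,"translation": [0,0,0],"rotation": [0,0,0]}]'

```text
t: 24.08
tcp_pos: [0.5599, -0.3169, 0.1319]
eef_rot: [0.0, 0.001, 1.0, 0.0]
force: [-0.6, 0.5, -0.9]
gripper_width: 0.534
finger_force: 41.2
```

```bash
python3 - <<'E'
from h import *
st(); r=grab('side'); cv2.imwrite('pics/s8.png',cv2.resize(r['color'][220:440,340:560],None,fx=2,fy=2)); st()
E
```

```text
t 24.08 tcp [ 559.9 -316.9  131.9] yawY 89.9 tilt 0.02 F [-0.6  0.5 -0.9] w 0.534 ff 41.2
t 24.13 tcp [ 560.  -316.8  132. ] yawY 90.0 tilt 0.02 F [-0.2  0.6 -1.5] w 0.534 ff 41.2
```

View pics/s8.png

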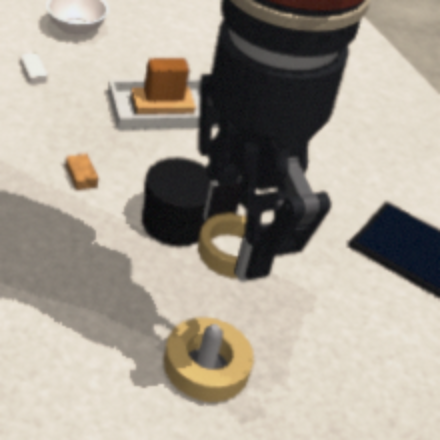

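The stamp stands flat in its tray (crop 167,90), and the small roll is held level above the post. Lowering it.

>>> arm_command --moves '[{"hand": 0,"translation": [-0.002,-0.001,0.025],"rotation": [0,0,0]},{"hand": 0,"translation": [0,0,0.03],"rotation": [0,0,0]},{"hand": 0,"translation": [0,0,0.02],"rotation": [0,0,0]},{"hand": 0,"translation": [0,0,0.013],"rotation": [0,0,0]},{"hand": 0,"translation": [0,0,0],"rotation": [0,0,0]}]'

```text
t: 24.55
tcp_pos: [0.5604, -0.3167, 0.0404]
eef_rot: [-0.002, 0.0, 1.0, 0.002]
force: [-0.3, 0.2, -1.2]
gripper_width: 0.534
finger_force: 41.2
```

>>> arm_command --moves '[{"hand": 0,"translation": [0,0,0.005],"rotation": [0,0,0]},{"hand": 0,"translation": [0,0,0.004],"rotation": [0,0,0]},{"hand": 0,"translation": [0,0,0.003],"rotation": [0,0,0]},{"hand": 0,"translation": [0,0,0.001],"rotation": [0,0,0]},{"hand": 0,"translation": [0,0,0],"rotation": [0,0,0]}]'

```text
t: 24.97
tcp_pos: [0.562, -0.3191, 0.0307]
eef_rot: [0.0, 0.001, 1.0, -0.0]
force: [0.2, 0.2, -0.1]
gripper_width: 0.534
finger_force: 41.2
```

```bash
python3 - <<'E'
from h import *
st(); r=grab('side'); cv2.imwrite('pics/s9.png',cv2.resize(r['color'][290:440,380:530],None,fx=3,fy=3)); st()
E
```

```text
t 24.97 tcp [ 562.  -319.1   30.7] yawY 89.9 tilt 0.03 F [ 0.2  0.2 -0.1] w 0.534 ff 41.2
t 25.02 tcp [ 562.1 -319.1   30.8] yawY 89.9 tilt 0.03 F [ 0.7 -0.3 -1.6] w 0.533 ff 41.2
```

View pics/s9.png

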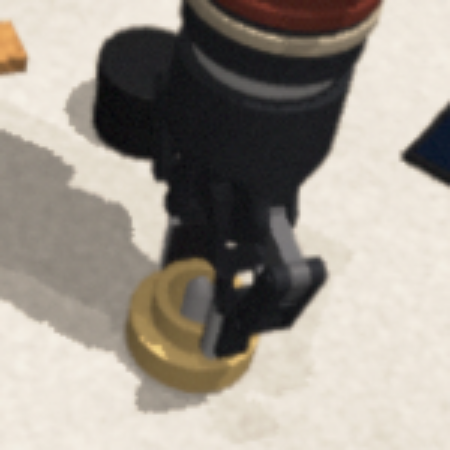

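The small roll is on the post, just above the big one (crop 195,300). Releasing, retreating and checking.

>>> arm_command --moves '[{"hand": 0,"translation": [0,0,0.001],"rotation": [0,0,0]},{"hand": 80,"translation": [0,0,0],"rotation": [0,0,0]},{"hand": 80,"translation": [0,0,0],"rotation": [0,0,0]},{"hand": 80,"translation": [0,0,0],"rotation": [0,0,0]},{"hand": 80,"translation": [0,0,0],"rotation": [0,0,0]}]'

```text
t: 25.43
tcp_pos: [0.5619, -0.319, 0.0294]
eef_rot: [0.0, 0.001, 1.0, -0.0]
force: [-0.1, -0.0, -0.1]
gripper_width: 0.802
finger_force: 0.0
```

>>> arm_command --moves '[{"hand": 80,"translation": [0,0,-0.02],"rotation": [0,0,0]},{"hand": 80,"translation": [0,0,-0.035],"rotation": [0,0,0]},{"hand": 80,"translation": [0,0,-0.035],"rotation": [0,0,0]},{"hand": 80,"translation": [0,0,-0.035],"rotation": [0,0,0]},{"hand": 80,"translation": [0,0,-0.03],"rotation": [0,0,0]}]'

```text
t: 25.85
tcp_pos: [0.562, -0.319, 0.187]
eef_rot: [0.001, 0.001, 1.0, -0.0]
force: [0.6, -0.6, -0.4]
gripper_width: 0.799
finger_force: 0.0
```

>>> arm_command --moves '[{"hand": 80,"translation": [0.035,0,0],"rotation": [0,0,0]},{"hand": 80,"translation": [0.035,0,0],"rotation": [0,0,0]},{"hand": 80,"translation": [0.035,0,0],"rotation": [0,0,0]},{"hand": 80,"translation": [0.035,0,0],"rotation": [0,0,0]},{"hand": 80,"translation": [0,0,0],"rotation": [0,0,0]}]'

```text
t: 26.27
tcp_pos: [0.4174, -0.3178, 0.1839]
eef_rot: [-0.001, 0.002, 1.0, 0.001]
force: [0.8, 0.2, -0.1]
gripper_width: 0.802
finger_force: 0.0
```

```bash
python3 - <<'E'
from h import *
st(); r=grab('side'); W=cloud(r); cv2.imwrite('pics/s10.png',r['color'][100:460,180:560])
P=W.reshape(-1,3)
for n,c,rad,lo,hi in (('small',(.562,-.317),.04,.034,.046),('big',(.562,-.317),.05,.018,.032),('stamp',(.648,-.004),.04,.052,.07),('squat',(.554,.288),.035,.045,.06),('tall',(.564,.366),.03,.06,.075),('dish',(.607,.159),.055,.017,.04)):
    Q=P[(np.hypot(P[:,0]-c[0],P[:,1]-c[1])<rad)&(P[:,2]>lo)&(P[:,2]<hi)]
    print(n,len(Q),cv2.minAreaRect((Q[:,:2]*1000).astype(np.float32)),np.percentile(Q[:,2],[50,95]).round(3))
E
```

```text
t 26.27 tcp [ 417.4 -317.8  183.9] yawY 89.8 tilt 0.15 F [ 0.8  0.2 -0.1] w 0.802 ff 0.0
small 566 ((563.2470092773438, -320.48663330078125), (46.43581771850586, 48.15868377685547), 31.923416137695312) [0.042 0.044]
big 658 ((560.0618286132812, -321.8855285644531), (57.33189392089844, 63.70702362060547), 50.8172721862793) [0.026 0.031]
stamp 190 ((648.17626953125, -6.71844482421875), (23.495223999023438, 40.485389709472656), 78.69528198242188) [0.059 0.062]Traceback (most recent call last):
  File "<stdin>", line 6, in <module>
    return _quantile_unchecked(
        a, q, axis, out, overwrite_input, method, keepdims, weights)
    return _ureduce(a,
                    func=_quantile_ureduce_func,
    ...<5 lines>...
                    overwrite_input=overwrite_input,
                    method=method)
    r = func(a, **kwargs)
    result = _quantile(arr,
                       quantiles=q,
    ...<2 lines>...
                       out=out,
                       weights=wgt)
    slices_having_nans = np.isnan(arr[-1, ...])
                                  ~~~^^^^^^^^^
IndexError: index -1 is out of bounds for axis 0 with size 0
```

View pics/s10.png

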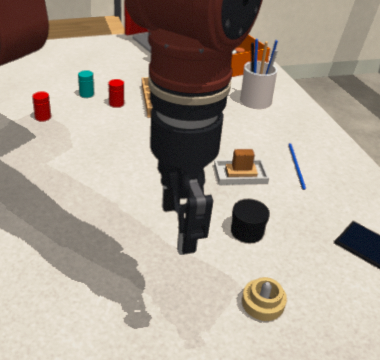

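The rolls are stacked flat on the post (crop 265,298) and the stamp sits in its tray. The arm hides the pots here, so I'll check them from the top camera.

```bash
python3 - <<'E'
from h import *
P=cloud(grab('top')).reshape(-1,3)
for n,c,rad,lo,hi in (('squat',(.554,.288),.035,.045,.06),('tall',(.564,.366),.03,.06,.075),('dish',(.607,.159),.055,.015,.04)):
    Q=P[(np.hypot(P[:,0]-c[0],P[:,1]-c[1])<rad)&(P[:,2]>lo)&(P[:,2]<hi)]
    print(n,len(Q),len(Q) and cv2.minAreaRect((Q[:,:2]*1000).astype(np.float32)),len(Q) and np.median(Q[:,2]))
E
```

```text
squat 363 ((551.4500122070312, 286.1550598144531), (48.45554733276367, 47.1552619934082), 61.112281799316406) 0.050603204822247116
tall 255 ((560.4180297851562, 365.4564514160156), (38.14910125732422, 39.2689094543457), 24.736921310424805) 0.06649520640380624
dish 374 ((605.577392578125, 158.74085998535156), (70.39469909667969, 66.95140075683594), 82.6120834350586) 0.025520697381590907
```

```bash
python3 -c "
from cell import arm
print(arm.sign_off())"
```

```text
the job is handed in; nothing more can be done
None
```

The job is done and handed in after about 26 s of robot time: both rolls are on the post (big below, small on top), one pot stands in each bay, the stamp is rubber face down in its tray, and the bowl is where it was.

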